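# Transfer inspected sleeves to the outgoing rack in reverse order

### The arm

A 6-joint arm with a two-finger parallel gripper is mounted at the origin on the work surface. World frame = base frame: x ahead of the robot, y to its left, z up, the work surface at z = 0. Lengths are in mm, angles in rad, forces in N, time in s.
With the tool pointing down it reaches from about 300 to 775 mm from the base axis. Payload 14.6 kg.
Tool frame: the origin (TCP) lies at the very end of the fingers, on their centre line; the grasp point (between the pads) lies 19 mm behind it; z points along the fingers, y is the line along which they close (so a half turn about z gives the same grasp; the last joint's range is limited). The gripper opens to 94 mm and grips with 3 to 60 N. Pads are 16 mm wide; open, the fingers measure 119 mm over their backs; the gripper's body (75 mm by 177 mm) begins 78 mm behind the grasp point.
Start: joints at [-1.343, 0.3, 1.521, -0, 1.321, -0.067], TCP at [159.795, -526.265, 205.446] pointing down, gripper open.
Joint ranges: [-3.03, 3.03], [-0.79, 2.21], [0.23, 2.52], [-1.04, 4.18], [0, 3.07], [-2.55, 2.55]. Speed limits (rad/s): [2.22, 2.22, 2.57, 3.14, 3.14, 3.14].

### API

Orientations are given as [roll, pitch, yaw] about the fixed x, y, z axes, in that order (R = Rz(yaw) Ry(pitch) Rx(roll)).
In Python, from cell import manip gives the robot as it stands. The module is installed in compiled form; this text tells all that it offers.
- The arm moves only by the shell command python3 -m inch 'ROWS' [FORCE]. ROWS is JSON, a list of rows, each an object of numbers: "gripper": the opening, from 0 (shut) to 1 (fully open); "dx", "dy", "dz": the shift along the world's x, y, z in m; "wx", "wy", "wz": the turn, a rotation vector about the world's x, y, z in degrees. A call has exactly 5 rows; each row is the pose to reach, as a shift and turn from the pose commanded when the call began; what a row does not reach only later rows make up. A row lasts 1/12 s, in which the tool goes at most 41.7 mm and 7.16 degrees, less where a joint would pass 70% of its speed; a pose out of reach is approached as far as the arm can. A call with a gripper value outside its range is refused whole. The fingers move at their own pace and stop on an object; FORCE is the grip in N (left out, the last holds). Time passes only in rows, so rows that repeat a pose let the fingers close, or fill a call up. It gives the time, the measured TCP pose, the force, the opening and the grip force at its end, in the units of the state.
- manip.read_state(): the state, without advancing time (a new reading comes with each control period).
- manip.camera(name): name is "side" or "top"; returns the picture (420x560x3 uint8, blue, green, red); there is no depth.
- manip.camera_info(name): a dict with "camera_matrix" (3x3 intrinsics, pixels), "D" ([k1, k2, p1, p2, k3] as OpenCV has them; the pictures are not rectified), "R" (3x3) and "t" (3): a world point X has camera coordinates R X + t. Camera axes: x right, y down, z forward; pixel columns grow to the right and rows downward; lengths in mm; the calibration is good to about 2 mm. A picture is of the moment at which its call begins. camera_info takes no time and is no camera call.
- manip.sign_off(): hands the job in; it is judged then, once.
The state is a dict: "clock": time; "joints": joint angles; "qd": joint speeds; "effort": joint torques, N m; "eef_pos": TCP position; "eef_rot": TCP orientation; "wrist_force": force on the tool from outside, world axes, zero at the start; "moment": the same for the moment, N m; "finger_gap": finger opening in mm; "finger_force": force on a finger pad.
Only numpy, scipy, OpenCV 4.12 (cv2) and the standard library are available. Lean on these libraries where they do the work, as an engineer would, in place of code of your own. Each camera call takes 0.05 s, during which the arm holds its last target. There are 200 camera calls.

### The job

The four black sleeves on the blue check rack have been measured: move them onto the bare aluminium outgoing rack in reverse order, one on each post. The sleeve nearest the check rack's handle goes on the post farthest from the outgoing rack's handle, the next one on the next post, and so on, until the last sleeve stands on the post nearest the outgoing rack's handle. Leave every sleeve standing upright, the same way up as it was, over its post and flat on its pad.

Things in the scene. Friction and masses are not known exactly. Their poses are not given: they have to be found in the camera images.
- short_sleeve: Loose black steel sleeve, open at both ends: short plain tube, outside 34, bore 27, height 36 mm, 0.1 kg. Origin: centre of its underside; z up its axis. Starts upright over the post of one seat of the check rack.
- tall_sleeve: Loose black steel sleeve, open at both ends: tall plain tube, outside 34, bore 27, height 62 mm, about 0.17 kg. Origin: centre of its underside; z up its axis. Starts upright over the post of one seat of the check rack.
- flanged_sleeve: Loose black steel sleeve, open at both ends: tube with a foot flange: outside 34, bore 27, height 48; flange outside 46, lowest 6 mm, about 0.17 kg. Origin: centre of its underside; z up its axis. Starts upright over the post of one seat of the check rack.
- wide_sleeve: Loose black steel sleeve, open at both ends: wider thick-walled tube, outside 40, bore 30, height 42 mm, about 0.17 kg. Origin: centre of its underside; z up its axis. Starts upright over the post of one seat of the check rack.
- seat_1: Fixed steel seat on the check rack on which short_sleeve stands at the start: square plate 52 x 52 x 4 mm with an upright post, 10 mm diameter, 24 mm high, at its middle. Origin: centre of the underside of the plate (12 mm above the table); the plate top is 4 mm above it. The four seats look alike; which of the rack's four places each has is drawn afresh.
- seat_2: Fixed steel seat on the check rack on which tall_sleeve stands at the start: square plate 52 x 52 x 4 mm with an upright post, 10 mm diameter, 24 mm high, at its middle. Origin: centre of the underside of the plate (12 mm above the table); the plate top is 4 mm above it. The four seats look alike; which of the rack's four places each has is drawn afresh.
- seat_3: Fixed steel seat on the check rack on which flanged_sleeve stands at the start: square plate 52 x 52 x 4 mm with an upright post, 10 mm diameter, 24 mm high, at its middle. Origin: centre of the underside of the plate (12 mm above the table); the plate top is 4 mm above it. The four seats look alike; which of the rack's four places each has is drawn afresh.
- seat_4: Fixed steel seat on the check rack on which wide_sleeve stands at the start: square plate 52 x 52 x 4 mm with an upright post, 10 mm diameter, 24 mm high, at its middle. Origin: centre of the underside of the plate (12 mm above the table); the plate top is 4 mm above it. The four seats look alike; which of the rack's four places each has is drawn afresh.
- check_rack: Check rack, fixed: blue plate 288 x 70 x 12 mm. Origin on the table under the middle of its row of four places; x along the row, z up. Places at x = -96, -32, 32, 96 mm, y = 0. A bridge handle (black bar 14 x 64 mm, top 38 mm above the table) at x = -146 mm marks the handle end. Carries the four seats; the sleeves stand 16 mm above the table.
- out_rack: Outgoing rack, fixed: aluminium plate 288 x 70 x 12 mm. Origin on the table under the middle of its row of four places; x along the row, z up. Places at x = -96, -32, 32, 96 mm, y = 0. A bridge handle (black bar 14 x 64 mm, top 38 mm above the table) at x = -146 mm marks the handle end. Each place: 52 mm square steel pad, top 16 mm up, with a post 10 mm thick, 24 mm high.

How it is judged (in metres and radians):
At the end, for the whole second after the job is handed in: Each sleeve stands in the mirrored place of its start (started at x on the check rack, ends at -x on the outgoing rack), within 12 mm of the post along and across the rack, underside within 4 mm of the pad top, upright within 0.1 rad, same way up, at rest (((x of seat_1 in the frame of check_rack between -0.116 and -0.076 m and x of short_sleeve in the frame of out_rack between 0.084 and 0.108 m) or (x of seat_1 in the frame of check_rack between -0.052 and -0.012 m and x of short_sleeve in the frame of out_rack between 0.02 and 0.044 m) or (x of seat_1 in the frame of check_rack between 0.012 and 0.052 m and x of short_sleeve in the frame of out_rack between -0.044 and -0.02 m) or (x of seat_1 in the frame of check_rack between 0.076 and 0.116 m and x of short_sleeve in the frame of out_rack between -0.108 and -0.084 m)) and y of short_sleeve in the frame of out_rack between -0.012 and 0.012 m and z of short_sleeve in the frame of out_rack between 0.012 and 0.02 m and angle between each of short_sleeve, tall_sleeve, flanged_sleeve, wide_sleeve's own z axis and vertical below 0.1 rad and linear speed of each of short_sleeve, tall_sleeve, flanged_sleeve, wide_sleeve below 0.01 m/s and ((x of seat_2 in the frame of check_rack between -0.116 and -0.076 m and x of tall_sleeve in the frame of out_rack between 0.084 and 0.108 m) or (x of seat_2 in the frame of check_rack between -0.052 and -0.012 m and x of tall_sleeve in the frame of out_rack between 0.02 and 0.044 m) or (x of seat_2 in the frame of check_rack between 0.012 and 0.052 m and x of tall_sleeve in the frame of out_rack between -0.044 and -0.02 m) or (x of seat_2 in the frame of check_rack between 0.076 and 0.116 m and x of tall_sleeve in the frame of out_rack between -0.108 and -0.084 m)) and y of tall_sleeve in the frame of out_rack between -0.012 and 0.012 m and z of tall_sleeve in the frame of out_rack between 0.012 and 0.02 m and ((x of seat_3 in the frame of check_rack between -0.116 and -0.076 m and x of flanged_sleeve in the frame of out_rack between 0.084 and 0.108 m) or (x of seat_3 in the frame of check_rack between -0.052 and -0.012 m and x of flanged_sleeve in the frame of out_rack between 0.02 and 0.044 m) or (x of seat_3 in the frame of check_rack between 0.012 and 0.052 m and x of flanged_sleeve in the frame of out_rack between -0.044 and -0.02 m) or (x of seat_3 in the frame of check_rack between 0.076 and 0.116 m and x of flanged_sleeve in the frame of out_rack between -0.108 and -0.084 m)) and y of flanged_sleeve in the frame of out_rack between -0.012 and 0.012 m and z of flanged_sleeve in the frame of out_rack between 0.012 and 0.02 m and ((x of seat_4 in the frame of check_rack between -0.116 and -0.076 m and x of wide_sleeve in the frame of out_rack between 0.084 and 0.108 m) or (x of seat_4 in the frame of check_rack between -0.052 and -0.012 m and x of wide_sleeve in the frame of out_rack between 0.02 and 0.044 m) or (x of seat_4 in the frame of check_rack between 0.012 and 0.052 m and x of wide_sleeve in the frame of out_rack between -0.044 and -0.02 m) or (x of seat_4 in the frame of check_rack between 0.076 and 0.116 m and x of wide_sleeve in the frame of out_rack between -0.108 and -0.084 m)) and y of wide_sleeve in the frame of out_rack between -0.012 and 0.012 m and z of wide_sleeve in the frame of out_rack between 0.012 and 0.02 m); the robot touches nothing.
It also fails if it takes over 112 s, if anything falls off the work surface, if the arm or the gripper's body presses on something with over 40 N, if the wrist force passes 120 N, or if a joint passes its speed limit or range.

## Working session

There is one attempt and no reset: what is moved stays moved. The work goes in short steps, Python scripts to look and compute and a shell command to move; the robot and the scene stay as the last step left them, time stands still between calls to the robot, and variables do not carry over. Pictures are saved under pics/ and viewed, at most 16 in all, crops included, and the job is handed in when it is done.

```bash
mkdir -p pics
python3 - <<'E'
from cell import manip
import cv2
for n in("side","top"):
    cv2.imwrite(f"pics/{n}0.png",manip.camera(n))
    i=manip.camera_info(n);print(n,i)
print(manip.read_state())
E
```

```text
side {'camera_matrix': array([[520.86553722,   0.        , 281.24288488],
       [  0.        , 520.86553722, 214.25658013],
       [  0.        ,   0.        ,   1.        ]]), 'D': array([-0.19607829,  0.        ,  0.        ,  0.        ,  0.        ]), 'R': array([[-9.75373865e-01, -2.20555835e-01,  9.73524569e-04],
       [-1.52514200e-01,  6.71268639e-01, -7.25353592e-01],
       [ 1.59327471e-01, -7.07639412e-01, -6.88375784e-01]]), 't': array([ 511.4836719 ,  118.11924441, 1132.26242186])}
top {'camera_matrix': array([[402.89159351,   0.        , 281.6119693 ],
       [  0.        , 402.89159351, 206.18819935],
       [  0.        ,   0.        ,   1.        ]]), 'D': array([0.03640783, 0.        , 0.        , 0.        , 0.        ]), 'R': array([[-0.02339079, -0.99961733,  0.01476714],
       [-0.97997627,  0.02000461, -0.19810685],
       [ 0.19773563, -0.01910533, -0.98006919]]), 't': array([  2.40063243, 553.85107681, 711.80034184])}
{'clock': 0.1, 'joints': array([-1.34262056e+00,  3.00404556e-01,  1.52152726e+00, -2.37461946e-05,
        1.32070179e+00, -6.65781358e-02]), 'qd': array([ 0.00220647, -0.0023574 , -0.00157845, -0.00070982,  0.00047917,
        0.00031226]), 'effort': array([ 2.44783005e-03, -5.32644081e+01, -3.53281724e+01,  7.09545286e-02,
        2.34382198e-02, -7.28156692e-05]), 'eef_pos': array([ 159.72564699, -526.04503857,  204.94559724]), 'eef_rot': array([-3.14055247e+00, -4.63035706e-05,  2.94759772e-01]), 'wrist_force': array([0.00596491, 0.82296978, 0.69434135]), 'moment': array([ 0.02048727, -0.0337399 ,  0.00057005]), 'finger_force': 0.0, 'finger_gap': 94.02612579141221}
```

View pics/side0.png

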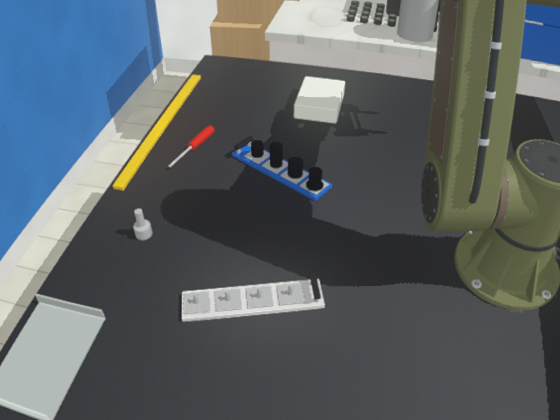

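View pics/top0.png

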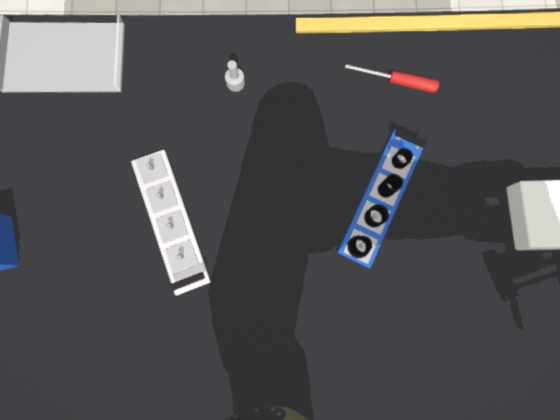

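```bash
cat > h.py <<'E'
from cell import manip
import cv2, numpy as np
def ray(n,uv,z):
    i=manip.camera_info(n);p=cv2.undistortPoints(np.float64(uv).reshape(-1,1,2),i["camera_matrix"],i["D"])[:,0]
    R,t=i["R"],i["t"];C=-R.T@t;d=np.c_[p,np.ones(len(p))]@R
    return (C+d*((z-C[2])/d[:,2])[:,None])[:,:2]
def proj(n,X):
    i=manip.camera_info(n);return cv2.projectPoints(np.float64(X).reshape(-1,1,3),cv2.Rodrigues(i["R"])[0],i["t"],i["camera_matrix"],i["D"])[0][:,0]
E
python3 - <<'E'
from h import *
im={n:cv2.imread(f"pics/{n}0.png") for n in("side","top")}
roi={("top","chk"):(320,115,440,280),("top","out"):(120,140,220,305),("side","chk"):(220,130,345,205),("side","out"):(170,270,335,330)}
for (n,k),(x0,y0,x1,y1) in roi.items():
    c=im[n][y0:y1,x0:x1];h=cv2.cvtColor(c,cv2.COLOR_BGR2HSV)
    m=(h[...,2]>100) if k=="out" else ((h[...,2]>100)|((h[...,1]>140)&(h[...,2]>60)&(abs(h[...,0].astype(int)-110)<15)))
    m=cv2.morphologyEx(m.astype(np.uint8),cv2.MORPH_OPEN,np.ones((2,2)))
    cs,_=cv2.findContours(m,0,1);p=max(cs,key=cv2.contourArea)[:,0]+[x0,y0]
    print(n,k,cv2.minAreaRect(ray(n,p,12).astype(np.float32)))
a=cv2.resize(im["top"][120:285,325:440],None,fx=3.5,fy=3.5,interpolation=3)
b=cv2.resize(im["side"][125:205,225:340],None,fx=3.3,fy=3.3,interpolation=3)
o=np.zeros((a.shape[0],a.shape[1]+b.shape[1],3),np.uint8);o[:,:a.shape[1]]=a;o[:b.shape[0],a.shape[1]:]=b
c=cv2.resize(im["side"][265:330,170:335],None,fx=2.3,fy=2.3);o[300:300+c.shape[0],a.shape[1]:a.shape[1]+c.shape[1]]=c
cv2.imwrite("pics/crop0.png",o);print(o.shape)
E
```

```text
top chk ((576.5504150390625, -216.52064514160156), (72.81221008300781, 289.8291015625), 62.598758697509766)
top out ((537.8733520507812, 211.38853454589844), (290.69158935546875, 73.90442657470703), 19.73493766784668)
side chk ((572.78955078125, -205.40911865234375), (81.85906219482422, 294.8388977050781), 63.36739730834961)
side out ((533.4827880859375, 219.03675842285156), (289.82781982421875, 80.40098571777344), 19.723581314086914)
(578, 782, 3)
```

View pics/crop0.png

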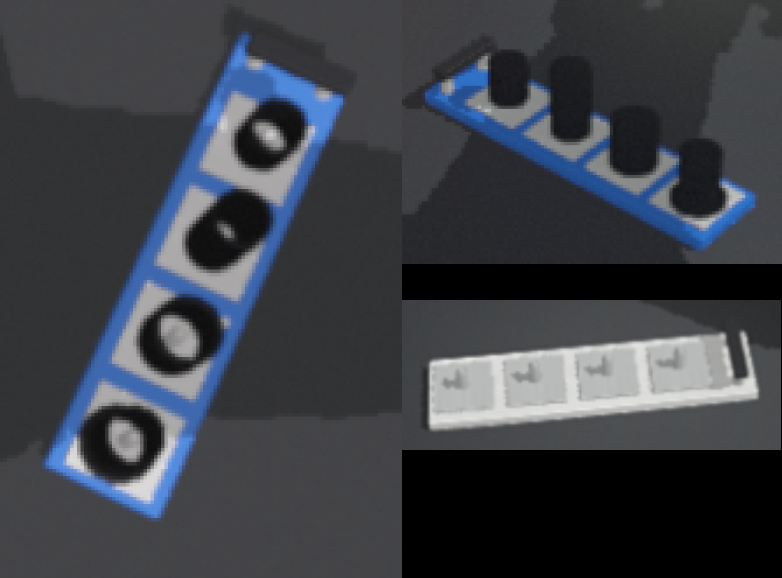

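Check rack: handle at the far end, top of the top view. Sleeves from the handle are short (402,158), tall (390,186), wide (376,215) and flanged (360,246). The outgoing rack's handle is at the near end (188,283), so the far sleeve goes to the far post. I'll move above the flanged sleeve first and check alignment.

```bash
R='[{"gripper":1}]'
python3 -m inch '[{"gripper":1,"dx":0.022,"dy":0.024,"wz":-3},{"gripper":1,"dx":0.044,"dy":0.047,"wz":-6},{"gripper":1,"dx":0.066,"dy":0.071,"wz":-9},{"gripper":1,"dx":0.088,"dy":0.094,"wz":-12},{"gripper":1,"dx":0.110,"dy":0.118,"wz":-15}]' 40
python3 -m inch '[{"gripper":1,"dx":0.022,"dy":0.024,"wz":-3},{"gripper":1,"dx":0.044,"dy":0.047,"wz":-6},{"gripper":1,"dx":0.066,"dy":0.071,"wz":-9},{"gripper":1,"dx":0.088,"dy":0.094,"wz":-12},{"gripper":1,"dx":0.110,"dy":0.118,"wz":-15}]'
python3 -m inch '[{"gripper":1,"dx":0.028,"dy":0.03,"wz":-4},{"gripper":1,"dx":0.056,"dy":0.06,"wz":-8},{"gripper":1,"dx":0.084,"dy":0.09,"wz":-12},{"gripper":1,"dx":0.110,"dy":0.118,"wz":-14.3},{"gripper":1,"dx":0.110,"dy":0.118,"wz":-14.3}]'
python3 -m inch '[{"gripper":1,"dz":-0.02},{"gripper":1,"dz":-0.05},{"gripper":1,"dz":-0.075},{"gripper":1,"dz":-0.095},{"gripper":1,"dz":-0.095}]'
cat > look.py <<'E'
import sys
from h import *
tag=sys.argv[1];s=manip.read_state();x,y,z=s["eef_pos"];print(s["clock"],s["eef_pos"],s["eef_rot"],s["finger_gap"])
o=[]
for n in("side","top"):
    im=manip.camera(n);u,v=np.int32(proj(n,[x,y,z])[0]);print(n,"tcp px",u,v)
    c=cv2.getRectSubPix(im,(130,130),(float(u),float(v)))
    o.append(cv2.resize(c,(390,390),interpolation=3))
    cv2.drawMarker(o[-1],(195,195),(0,255,255),0,10)
cv2.imwrite(f"pics/{tag}.png",np.hstack(o))
E
python3 look.py a1
```

```text
0.1 [ 159.72564699 -526.04503857  204.94559724] [-3.14055247e+00 -4.63035706e-05  2.94759772e-01] 94.02612579141221
side tcp px 451 67
top tcp px 684 470validation failed for argument at $[0]...
validation failed for argument at $[0]...
validation failed for argument at $[0]...
validation failed for argument at $[0]...
```

View pics/a1.png

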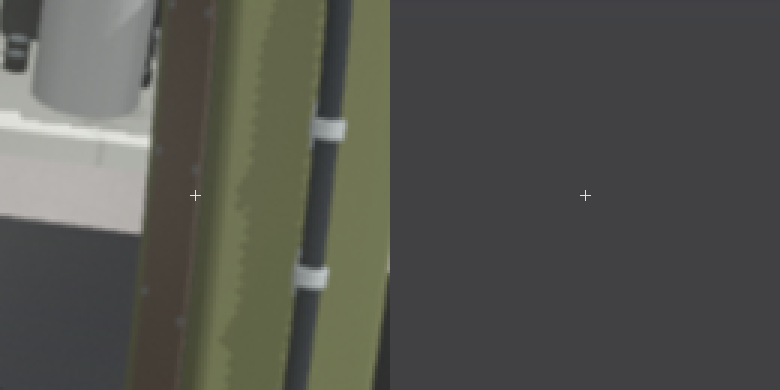

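The arm hasn't moved, because the calls were refused. I'll try rows with all the keys filled in.

```bash
python3 -m inch '[{"gripper":1.0,"dx":0.022,"dy":0.024,"dz":0,"wx":0,"wy":0,"wz":-3},{"gripper":1.0,"dx":0.044,"dy":0.047,"dz":0,"wx":0,"wy":0,"wz":-6},{"gripper":1.0,"dx":0.066,"dy":0.071,"dz":0,"wx":0,"wy":0,"wz":-9},{"gripper":1.0,"dx":0.088,"dy":0.094,"dz":0,"wx":0,"wy":0,"wz":-12},{"gripper":1.0,"dx":0.110,"dy":0.118,"dz":0,"wx":0,"wy":0,"wz":-15}]' 40
```

```text
clock: 0.62
eef_pos: [270.5, -407.0, 205.4]
eef_rot: [-3.141, 0.0, 0.03]
wrist_force: [0.5, 0.3, -0.0]
finger_gap: 93.8
finger_force: 0.0
```

```bash
python3 -m inch '[{"gripper":1,"dx":0.022,"dy":0.024,"dz":0,"wx":0,"wy":0,"wz":-3},{"gripper":1,"dx":0.044,"dy":0.047,"dz":0,"wx":0,"wy":0,"wz":-6},{"gripper":1,"dx":0.066,"dy":0.071,"dz":0,"wx":0,"wy":0,"wz":-9},{"gripper":1,"dx":0.088,"dy":0.094,"dz":0,"wx":0,"wy":0,"wz":-12},{"gripper":1,"dx":0.110,"dy":0.118,"dz":0,"wx":0,"wy":0,"wz":-15}]' >/dev/null
python3 -m inch '[{"gripper":1,"dx":0.028,"dy":0.03,"dz":0,"wx":0,"wy":0,"wz":-4},{"gripper":1,"dx":0.056,"dy":0.06,"dz":0,"wx":0,"wy":0,"wz":-8},{"gripper":1,"dx":0.084,"dy":0.09,"dz":0,"wx":0,"wy":0,"wz":-12},{"gripper":1,"dx":0.110,"dy":0.118,"dz":0,"wx":0,"wy":0,"wz":-14.3},{"gripper":1,"dx":0.110,"dy":0.118,"dz":0,"wx":0,"wy":0,"wz":-14.3}]' >/dev/null
python3 -m inch '[{"gripper":1,"dx":0,"dy":0,"dz":-0.03,"wx":0,"wy":0,"wz":0},{"gripper":1,"dx":0,"dy":0,"dz":-0.06,"wx":0,"wy":0,"wz":0},{"gripper":1,"dx":0,"dy":0,"dz":-0.085,"wx":0,"wy":0,"wz":0},{"gripper":1,"dx":0,"dy":0,"dz":-0.095,"wx":0,"wy":0,"wz":0},{"gripper":1,"dx":0,"dy":0,"dz":-0.095,"wx":0,"wy":0,"wz":0}]'
python3 look.py a2
```

```text
clock: 1.87
eef_pos: [488.7, -172.0, 108.5]
eef_rot: [3.141, 0.004, -0.478]
wrist_force: [1.3, -0.6, 0.5]
finger_gap: 94.1
finger_force: 0.0
1.8667 [ 488.74720546 -172.03617811  108.52326312] [ 3.14131268  0.00389919 -0.47844765] 94.07123006723478
side tcp px 311 152
top tcp px 375 234
```

View pics/a2.png

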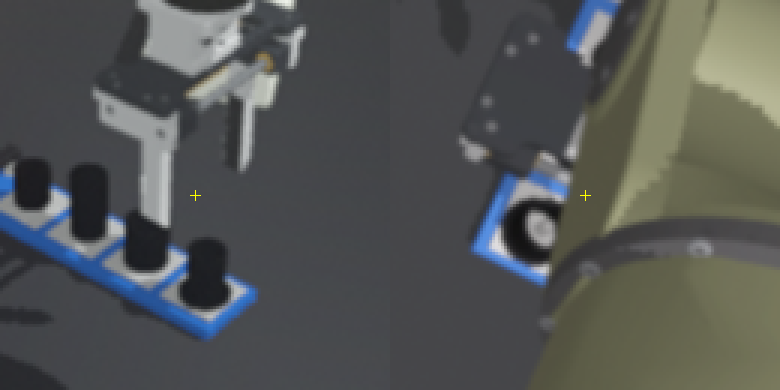

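The fingertips straddle the expected TCP pixel at (195,195) in the side crop, so the calibration agrees. The flanged sleeve's top is near crop (208,242). Next I'll turn the sleeve tops in both views into positions.

Run:
```python
from h import *
f=lambda a:np.float64(a)
c=f([[33,163],[88,170],[147,216],[208,243]])
px=f([311,152])+(c-195)/3
for p,z in zip(px,(52,78,58,64)):print("side top",ray("side",p,z))
b=f([[33,201],[88,232],[147,266],[206,293]]);px=f([311,152])+(b-195)/3
for p,z in zip(px,(16,16,16,19)):print("side bot",ray("side",p,z))
# top0 crop: dark-ring outlines, centre of tops & of visible pads
t=f([[274,128],[242,216],[186,327],[124,437]])/3.5+[325,120]-.4
for p,z in zip(t,(52,78,58,60)):print("top",ray("top",p,z))
```

```text
side top [[ 650.1722468  -262.30847055]]
side top [[ 591.50677015 -227.56947758]]
side top [[ 534.08588759 -200.99451643]]
side top [[ 476.2975929  -168.81003789]]
side bot [[ 649.06638067 -253.98044607]]
side bot [[ 590.31198527 -220.74417471]]
side bot [[ 530.21294475 -185.99138786]]
side bot [[ 474.14659669 -158.46505063]]
top [[ 649.76091351 -250.24389009]]
top [[ 592.43409088 -220.37580681]]
top [[ 536.3146411 -191.4334444]]
top [[ 477.29891518 -153.7250759 ]]
```

The plate isn't centred on its row of places: there's about 12 mm extra at the handle end. I'll check the posts on the outgoing rack the same way.

Run:
```python
from h import *
a=cv2.imread("pics/top0.png");b=cv2.imread("pics/side0.png")
A=cv2.resize(a[145:300,125:215],None,fx=3.8,fy=3.8,interpolation=3)
B=cv2.resize(b[270:325,175:330],None,fx=2.8,fy=2.8,interpolation=3)
o=np.zeros((A.shape[0],A.shape[1]+B.shape[1],3),np.uint8);o[:,:A.shape[1]]=A;o[:B.shape[0],A.shape[1]:]=B
o=cv2.convertScaleAbs(o,alpha=2.2,beta=-280)
for k in range(4):
    X=np.r_[np.float64([548.5,218.1])+np.float64([.941,.338])*(96,32,-32,-96)[k],16]
    for h in(0,24):
        u=(proj("top",X+[0,0,h])[0]-[125,145]+.5)*3.8;cv2.circle(o,tuple(np.int32(u)),2,(0,0,255),-1)
        u=(proj("side",X+[0,0,h])[0]-[175,270]+.5)*2.8+[A.shape[1],0];cv2.circle(o,tuple(np.int32(u)),2,(0,0,255),-1)
cv2.imwrite("pics/posts.png",o);print(o.shape)
```

```text
(589, 776, 3)
```

View pics/posts.png

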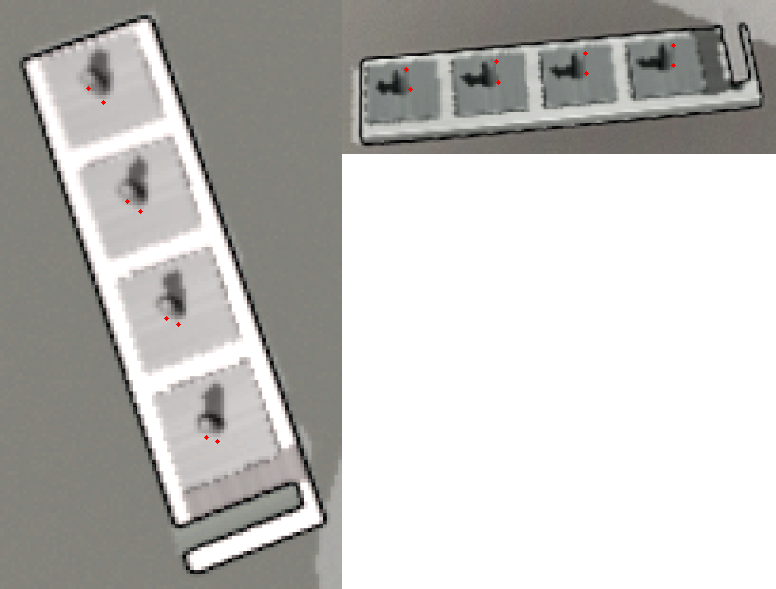

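Run:
```python
from h import *
f=np.float64
print(ray("top",f([[101,88],[141,198],[180,310],[217,424]])/3.8+[125,145]-.5,16).round(1).tolist())
print(ray("side",f([[401-342,92],[490-342,84],[577-342,78],[667-342,70]])/2.8+[175,270]-.5,16).round(1).tolist())
```

```text
[[646.7, 251.9], [586.1, 228.8], [526.2, 206.7], [466.8, 186.1]]
[[645.1, 254.0], [584.2, 232.0], [524.0, 212.4], [461.7, 190.7]]
```

Run:
```python
from h import *
f=np.float64
print(ray("top",f([[258,148],[216,240],[170,336],[127,440]])/3.5+[325,120]-.5,16).round(1).tolist())
# side view of sleeve silhouettes (now): midpoints between top and bottom = axis at mid height
x=f([[33,(160+212)/2],[88,(166+242)/2],[147,(212+272)/2],[206,(240+310)/2]])
px=f([311,152])+(x-194.5)/3-.0
for p,z in zip(px,(34,47,37,38)):print(ray("side",p,z).round(1).tolist())
```

```text
[[649.7, -251.9], [594.8, -223.2], [539.0, -192.8], [480.2, -164.5]]
[[647.5, -251.8]]
[[589.5, -219.9]]
[[531.4, -191.8]]
[[474.6, -158.4]]
```

```bash
python3 -m inch '[{"gripper":1,"dx":-0.012,"dy":0.011,"dz":0,"wx":0,"wy":0,"wz":0},{"gripper":1,"dx":-0.012,"dy":0.011,"dz":-0.025,"wx":0,"wy":0,"wz":0},{"gripper":1,"dx":-0.012,"dy":0.011,"dz":-0.05,"wx":0,"wy":0,"wz":0},{"gripper":1,"dx":-0.012,"dy":0.011,"dz":-0.07,"wx":0,"wy":0,"wz":0},{"gripper":1,"dx":-0.012,"dy":0.011,"dz":-0.08,"wx":0,"wy":0,"wz":0}]'
python3 -m inch '[{"gripper":0.6,"dx":0,"dy":0,"dz":0,"wx":0,"wy":0,"wz":0},{"gripper":0.5,"dx":0,"dy":0,"dz":0,"wx":0,"wy":0,"wz":0},{"gripper":0.4,"dx":0,"dy":0,"dz":0,"wx":0,"wy":0,"wz":0},{"gripper":0.2,"dx":0,"dy":0,"dz":0,"wx":0,"wy":0,"wz":0},{"gripper":0,"dx":0,"dy":0,"dz":0,"wx":0,"wy":0,"wz":0}]' 30
python3 -m inch '[{"gripper":0,"dx":0,"dy":0,"dz":0,"wx":0,"wy":0,"wz":0},{"gripper":0,"dx":0,"dy":0,"dz":0,"wx":0,"wy":0,"wz":0},{"gripper":0,"dx":0,"dy":0,"dz":0,"wx":0,"wy":0,"wz":0},{"gripper":0,"dx":0,"dy":0,"dz":0,"wx":0,"wy":0,"wz":0},{"gripper":0,"dx":0,"dy":0,"dz":0,"wx":0,"wy":0,"wz":0}]'
```

```text
clock: 2.38
eef_pos: [477.9, -161.4, 30.1]
eef_rot: [-3.142, -0.0, -0.478]
wrist_force: [-0.7, 0.3, -0.1]
finger_gap: 94.0
finger_force: 0.0
clock: 2.8
eef_pos: [478.3, -161.5, 31.5]
eef_rot: [-3.141, -0.002, -0.478]
wrist_force: [0.4, 0.5, 0.1]
finger_gap: 64.4
finger_force: 0.0
clock: 3.22
eef_pos: [477.8, -161.2, 30.5]
eef_rot: [-3.142, -0.0, -0.478]
wrist_force: [-0.7, 0.2, 0.9]
finger_gap: 32.4
finger_force: 29.9
```

```bash
python3 look.py a3
```

```text
3.2167 [ 477.82488249 -161.23556081   30.48450158] [-3.14152183e+00 -3.74163838e-05 -4.78404368e-01] 32.3648212441441
side tcp px 313 180
top tcp px 360 245
```

View pics/a3.png

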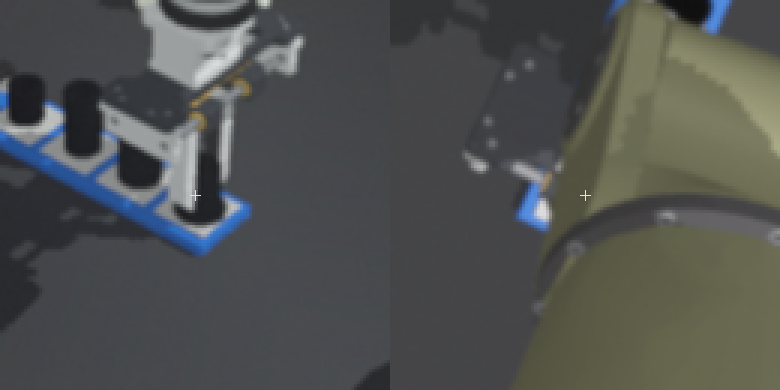

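```bash
python3 -m inch '[{"gripper":0,"dx":0,"dy":0,"dz":0.01,"wx":0,"wy":0,"wz":0},{"gripper":0,"dx":0,"dy":0,"dz":0.03,"wx":0,"wy":0,"wz":0},{"gripper":0,"dx":0,"dy":0,"dz":0.055,"wx":0,"wy":0,"wz":0},{"gripper":0,"dx":0,"dy":0,"dz":0.07,"wx":0,"wy":0,"wz":0},{"gripper":0,"dx":0,"dy":0,"dz":0.08,"wx":0,"wy":0,"wz":0}]'
python3 -m inch '[{"gripper":0,"dx":-0.001,"dy":0.03,"dz":0,"wx":0,"wy":0,"wz":4},{"gripper":0,"dx":-0.003,"dy":0.065,"dz":0,"wx":0,"wy":0,"wz":9},{"gripper":0,"dx":-0.004,"dy":0.1,"dz":0,"wx":0,"wy":0,"wz":14},{"gripper":0,"dx":-0.006,"dy":0.135,"dz":0,"wx":0,"wy":0,"wz":19},{"gripper":0,"dx":-0.007,"dy":0.17,"dz":0,"wx":0,"wy":0,"wz":24}]' >/dev/null
python3 -m inch '[{"gripper":0,"dx":-0.001,"dy":0.035,"dz":0,"wx":0,"wy":0,"wz":5},{"gripper":0,"dx":-0.003,"dy":0.07,"dz":0,"wx":0,"wy":0,"wz":10},{"gripper":0,"dx":-0.004,"dy":0.105,"dz":0,"wx":0,"wy":0,"wz":15},{"gripper":0,"dx":-0.006,"dy":0.14,"dz":0,"wx":0,"wy":0,"wz":19},{"gripper":0,"dx":-0.0065,"dy":0.18,"dz":0,"wx":0,"wy":0,"wz":23}]' >/dev/null
python3 -m inch '[{"gripper":0,"dx":0,"dy":0,"dz":-0.01,"wx":0,"wy":0,"wz":0},{"gripper":0,"dx":0,"dy":0,"dz":-0.02,"wx":0,"wy":0,"wz":0},{"gripper":0,"dx":0,"dy":0,"dz":-0.03,"wx":0,"wy":0,"wz":0},{"gripper":0,"dx":0,"dy":0,"dz":-0.03,"wx":0,"wy":0,"wz":0},{"gripper":0,"dx":0,"dy":0,"dz":-0.03,"wx":0,"wy":0,"wz":0}]'
python3 look.py a4
```

```text
clock: 3.73
eef_pos: [478.3, -161.5, 112.8]
eef_rot: [-3.141, -0.002, -0.478]
wrist_force: [0.2, -0.6, -1.0]
finger_gap: 32.5
finger_force: 29.9
clock: 4.98
eef_pos: [464.1, 187.6, 79.8]
eef_rot: [3.142, 0.002, 0.34]
wrist_force: [-0.2, 0.1, -1.4]
finger_gap: 32.5
finger_force: 29.9
4.9833 [464.1121795  187.55067525  79.8443365 ] [3.14158409e+00 1.68450460e-03 3.39886752e-01] 32.46428372592979
side tcp px 290 273
top tcp px 172 254
```

View pics/a4.png

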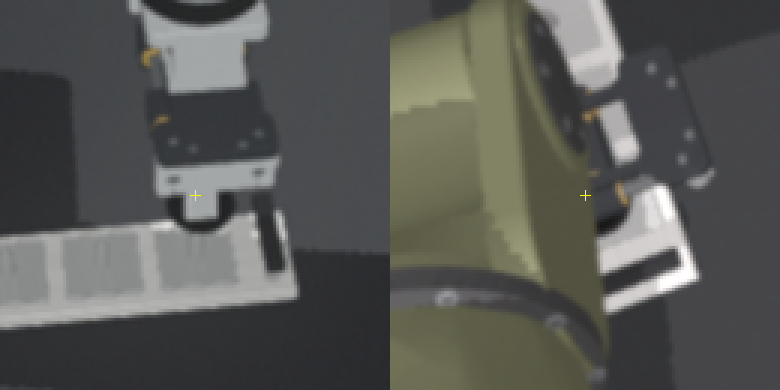

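Gripped centrally: the flange spans crop x 168–235 and the finger is at about 202, over the last pad. I'll lower it and release.

```bash
python3 -m inch '[{"gripper":0,"dx":0,"dy":0,"dz":-0.012,"wx":0,"wy":0,"wz":0},{"gripper":0,"dx":0,"dy":0,"dz":-0.024,"wx":0,"wy":0,"wz":0},{"gripper":0,"dx":0,"dy":0,"dz":-0.036,"wx":0,"wy":0,"wz":0},{"gripper":0,"dx":0,"dy":0,"dz":-0.044,"wx":0,"wy":0,"wz":0},{"gripper":0,"dx":0,"dy":0,"dz":-0.049,"wx":0,"wy":0,"wz":0}]'
python3 -m inch '[{"gripper":0,"dx":0,"dy":0,"dz":0,"wx":0,"wy":0,"wz":0},{"gripper":0.5,"dx":0,"dy":0,"dz":0,"wx":0,"wy":0,"wz":0},{"gripper":0.6,"dx":0,"dy":0,"dz":0,"wx":0,"wy":0,"wz":0},{"gripper":0.8,"dx":0,"dy":0,"dz":0,"wx":0,"wy":0,"wz":0},{"gripper":1,"dx":0,"dy":0,"dz":0,"wx":0,"wy":0,"wz":0}]'
python3 -m inch '[{"gripper":1,"dx":0,"dy":0,"dz":0,"wx":0,"wy":0,"wz":0},{"gripper":1,"dx":0,"dy":0,"dz":0.015,"wx":0,"wy":0,"wz":0},{"gripper":1,"dx":0,"dy":0,"dz":0.04,"wx":0,"wy":0,"wz":0},{"gripper":1,"dx":0,"dy":0,"dz":0.07,"wx":0,"wy":0,"wz":0},{"gripper":1,"dx":0,"dy":0,"dz":0.1,"wx":0,"wy":0,"wz":0}]'
python3 look.py a5
```

```text
clock: 5.5
eef_pos: [464.3, 188.3, 31.0]
eef_rot: [-3.142, 0.0, 0.341]
wrist_force: [-0.2, -0.4, -1.4]
finger_gap: 32.6
finger_force: 29.9
clock: 5.92
eef_pos: [464.5, 188.8, 31.9]
eef_rot: [3.142, -0.001, 0.342]
wrist_force: [0.7, -0.2, -0.7]
finger_gap: 55.5
finger_force: 0.0
clock: 6.33
eef_pos: [463.9, 188.6, 132.6]
eef_rot: [-3.142, 0.001, 0.342]
wrist_force: [0.9, 0.7, 0.3]
finger_gap: 89.0
finger_force: 0.0
6.3333 [463.90134893 188.6404776  132.5581424 ] [-3.14153764e+00  8.96156725e-04  3.41955636e-01] 89.04885537202837
side tcp px 290 255
top tcp px 163 252
```

View pics/a5.png

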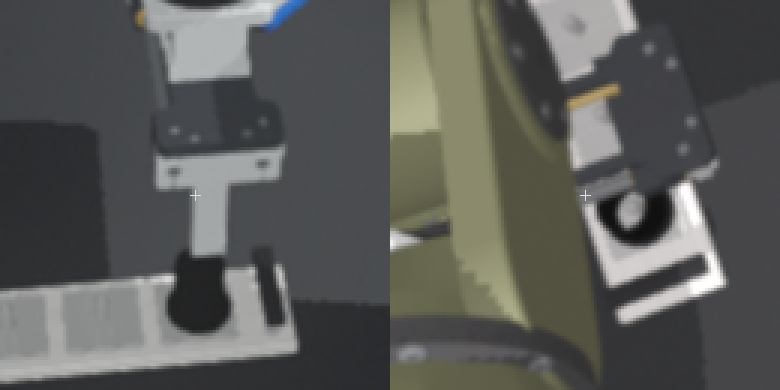

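The flanged sleeve stands flat and centred on its pad, with the flange at crop x 165–232 on a pad spanning 160–240. Next is the wide sleeve.

```bash
python3 -m inch '[{"gripper":1,"dx":0.007,"dy":-0.038,"dz":0,"wx":0,"wy":0,"wz":-4.8},{"gripper":1,"dx":0.014,"dy":-0.076,"dz":0,"wx":0,"wy":0,"wz":-9.6},{"gripper":1,"dx":0.021,"dy":-0.114,"dz":0,"wx":0,"wy":0,"wz":-14.4},{"gripper":1,"dx":0.028,"dy":-0.152,"dz":0,"wx":0,"wy":0,"wz":-19.2},{"gripper":1,"dx":0.035,"dy":-0.19,"dz":0,"wx":0,"wy":0,"wz":-24}]'
python3 -m inch '[{"gripper":1,"dx":0.007,"dy":-0.038,"dz":0,"wx":0,"wy":0,"wz":-4.8},{"gripper":1,"dx":0.014,"dy":-0.076,"dz":0,"wx":0,"wy":0,"wz":-9.6},{"gripper":1,"dx":0.021,"dy":-0.114,"dz":0,"wx":0,"wy":0,"wz":-14.4},{"gripper":1,"dx":0.028,"dy":-0.152,"dz":0,"wx":0,"wy":0,"wz":-19.2},{"gripper":1,"dx":0.0357,"dy":-0.1907,"dz":0,"wx":0,"wy":0,"wz":-23}]'
python3 -m inch '[{"gripper":1,"dx":0,"dy":0,"dz":0,"wx":0,"wy":0,"wz":0},{"gripper":1,"dx":0,"dy":0,"dz":-0.01,"wx":0,"wy":0,"wz":0},{"gripper":1,"dx":0,"dy":0,"dz":-0.03,"wx":0,"wy":0,"wz":0},{"gripper":1,"dx":0,"dy":0,"dz":-0.05,"wx":0,"wy":0,"wz":0},{"gripper":1,"dx":0,"dy":0,"dz":-0.06,"wx":0,"wy":0,"wz":0}]'
python3 -m inch '[{"gripper":1,"dx":0,"dy":0,"dz":-0.015,"wx":0,"wy":0,"wz":0},{"gripper":1,"dx":0,"dy":0,"dz":-0.03,"wx":0,"wy":0,"wz":0},{"gripper":1,"dx":0,"dy":0,"dz":-0.04,"wx":0,"wy":0,"wz":0},{"gripper":0.8,"dx":0,"dy":0,"dz":-0.047,"wx":0,"wy":0,"wz":0},{"gripper":0.6,"dx":0,"dy":0,"dz":-0.047,"wx":0,"wy":0,"wz":0}]'
python3 -m inch '[{"gripper":0.5,"dx":0,"dy":0,"dz":0,"wx":0,"wy":0,"wz":0},{"gripper":0.4,"dx":0,"dy":0,"dz":0,"wx":0,"wy":0,"wz":0},{"gripper":0.3,"dx":0,"dy":0,"dz":0,"wx":0,"wy":0,"wz":0},{"gripper":0,"dx":0,"dy":0,"dz":0,"wx":0,"wy":0,"wz":0},{"gripper":0,"dx":0,"dy":0,"dz":0,"wx":0,"wy":0,"wz":0}]'
python3 -m inch '[{"gripper":0,"dx":0,"dy":0,"dz":0,"wx":0,"wy":0,"wz":0},{"gripper":0,"dx":0,"dy":0,"dz":0,"wx":0,"wy":0,"wz":0},{"gripper":0,"dx":0,"dy":0,"dz":0,"wx":0,"wy":0,"wz":0},{"gripper":0,"dx":0,"dy":0,"dz":0,"wx":0,"wy":0,"wz":0},{"gripper":0,"dx":0,"dy":0,"dz":0,"wx":0,"wy":0,"wz":0}]'
```

```text
clock: 6.85
eef_pos: [499.1, -3.0, 131.1]
eef_rot: [-3.142, 0.0, -0.081]
wrist_force: [0.6, 0.5, 0.2]
finger_gap: 93.7
finger_force: 0.0
clock: 7.27
eef_pos: [534.8, -193.8, 130.9]
eef_rot: [3.142, 0.0, -0.483]
wrist_force: [1.0, 0.7, 0.4]
finger_gap: 94.2
finger_force: 0.0
clock: 7.68
eef_pos: [533.7, -190.3, 68.3]
eef_rot: [3.141, 0.004, -0.477]
wrist_force: [0.2, 1.0, -0.4]
finger_gap: 94.1
finger_force: 0.0
clock: 8.1
eef_pos: [534.4, -191.2, 23.1]
eef_rot: [3.141, 0.002, -0.478]
wrist_force: [-0.0, 0.1, -0.3]
finger_gap: 84.1
finger_force: 0.0
clock: 8.52
eef_pos: [535.2, -192.1, 24.9]
eef_rot: [-3.142, -0.001, -0.478]
wrist_force: [0.5, -0.7, 0.1]
finger_gap: 50.9
finger_force: 0.0
clock: 8.93
eef_pos: [535.1, -192.1, 24.7]
eef_rot: [3.142, -0.0, -0.478]
wrist_force: [-1.2, -0.1, 3.7]
finger_gap: 39.6
finger_force: 30.0
```

```bash
python3 -m inch '[{"gripper":0,"dx":0,"dy":0,"dz":0.01,"wx":0,"wy":0,"wz":0},{"gripper":0,"dx":0,"dy":0,"dz":0.03,"wx":0,"wy":0,"wz":0},{"gripper":0,"dx":0,"dy":0,"dz":0.055,"wx":0,"wy":0,"wz":0},{"gripper":0,"dx":0,"dy":0,"dz":0.07,"wx":0,"wy":0,"wz":0},{"gripper":0,"dx":0,"dy":0,"dz":0.08,"wx":0,"wy":0,"wz":0}]'
python3 -m inch '[{"gripper":0,"dx":0,"dy":0.02,"dz":0,"wx":0,"wy":0,"wz":3},{"gripper":0,"dx":-0.001,"dy":0.048,"dz":0,"wx":0,"wy":0,"wz":6},{"gripper":0,"dx":-0.002,"dy":0.078,"dz":0,"wx":0,"wy":0,"wz":9},{"gripper":0,"dx":-0.003,"dy":0.108,"dz":0,"wx":0,"wy":0,"wz":12},{"gripper":0,"dx":-0.004,"dy":0.14,"dz":0,"wx":0,"wy":0,"wz":16}]' >/dev/null
python3 -m inch '[{"gripper":0,"dx":-0.001,"dy":0.03,"dz":0,"wx":0,"wy":0,"wz":3},{"gripper":0,"dx":-0.002,"dy":0.06,"dz":0,"wx":0,"wy":0,"wz":6},{"gripper":0,"dx":-0.003,"dy":0.09,"dz":0,"wx":0,"wy":0,"wz":9},{"gripper":0,"dx":-0.004,"dy":0.12,"dz":0,"wx":0,"wy":0,"wz":12},{"gripper":0,"dx":-0.004,"dy":0.15,"dz":0,"wx":0,"wy":0,"wz":16}]' >/dev/null
python3 -m inch '[{"gripper":0,"dx":-0.001,"dy":0.03,"dz":0,"wx":0,"wy":0,"wz":4},{"gripper":0,"dx":-0.002,"dy":0.06,"dz":0,"wx":0,"wy":0,"wz":8},{"gripper":0,"dx":-0.002,"dy":0.09,"dz":0,"wx":0,"wy":0,"wz":12},{"gripper":0,"dx":-0.002,"dy":0.1115,"dz":0,"wx":0,"wy":0,"wz":15},{"gripper":0,"dx":-0.002,"dy":0.1115,"dz":-0.01,"wx":0,"wy":0,"wz":15}]'
python3 -m inch '[{"gripper":0,"dx":0,"dy":0,"dz":-0.01,"wx":0,"wy":0,"wz":0},{"gripper":0,"dx":0,"dy":0,"dz":-0.02,"wx":0,"wy":0,"wz":0},{"gripper":0,"dx":0,"dy":0,"dz":-0.025,"wx":0,"wy":0,"wz":0},{"gripper":0,"dx":0,"dy":0,"dz":-0.025,"wx":0,"wy":0,"wz":0},{"gripper":0,"dx":0,"dy":0,"dz":-0.025,"wx":0,"wy":0,"wz":0}]'
python3 look.py b1
```

```text
clock: 9.35
eef_pos: [535.5, -192.0, 106.7]
eef_rot: [-3.141, -0.002, -0.478]
wrist_force: [0.5, -0.4, -1.8]
finger_gap: 39.8
finger_force: 30.0
clock: 10.6
eef_pos: [525.1, 213.2, 95.6]
eef_rot: [-3.141, -0.002, 0.348]
wrist_force: [0.7, 0.3, -2.1]
finger_gap: 39.9
finger_force: 30.0
clock: 11.02
eef_pos: [525.0, 208.8, 69.2]
eef_rot: [3.142, 0.001, 0.341]
wrist_force: [0.7, 0.5, -1.6]
finger_gap: 40.2
finger_force: 30.0
11.0167 [525.02494357 208.75248783  69.16367308] [3.14157912e+00 7.72128039e-04 3.40545774e-01] 40.19802524158647
side tcp px 257 279
top tcp px 163 222
```

View pics/b1.png

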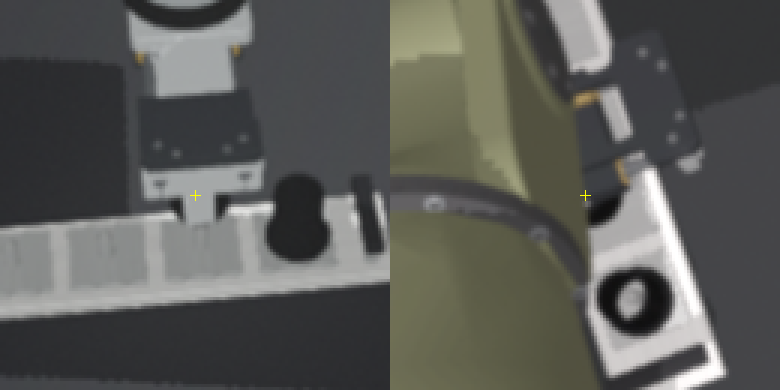

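The wide sleeve is gripped centrally (crop x 180–224, finger at about 201) over its pad. I'll place it, then go for the tall sleeve.

```bash
python3 -m inch '[{"gripper":0,"dx":0,"dy":0,"dz":-0.01,"wx":0,"wy":0,"wz":0},{"gripper":0,"dx":0,"dy":0,"dz":-0.02,"wx":0,"wy":0,"wz":0},{"gripper":0,"dx":0,"dy":0,"dz":-0.03,"wx":0,"wy":0,"wz":0},{"gripper":0,"dx":0,"dy":0,"dz":-0.04,"wx":0,"wy":0,"wz":0},{"gripper":0,"dx":0,"dy":0,"dz":-0.0445,"wx":0,"wy":0,"wz":0}]'
python3 -m inch '[{"gripper":0,"dx":0,"dy":0,"dz":0,"wx":0,"wy":0,"wz":0},{"gripper":0.5,"dx":0,"dy":0,"dz":0,"wx":0,"wy":0,"wz":0},{"gripper":0.6,"dx":0,"dy":0,"dz":0,"wx":0,"wy":0,"wz":0},{"gripper":0.8,"dx":0,"dy":0,"dz":0,"wx":0,"wy":0,"wz":0},{"gripper":1,"dx":0,"dy":0,"dz":0,"wx":0,"wy":0,"wz":0}]'
python3 -m inch '[{"gripper":1,"dx":0,"dy":0,"dz":0,"wx":0,"wy":0,"wz":0},{"gripper":1,"dx":0,"dy":0,"dz":0.015,"wx":0,"wy":0,"wz":0},{"gripper":1,"dx":0,"dy":0,"dz":0.04,"wx":0,"wy":0,"wz":0},{"gripper":1,"dx":0,"dy":0,"dz":0.07,"wx":0,"wy":0,"wz":0},{"gripper":1,"dx":0,"dy":0,"dz":0.105,"wx":0,"wy":0,"wz":0}]'
python3 look.py b2
```

```text
clock: 11.53
eef_pos: [524.6, 209.4, 24.0]
eef_rot: [-3.142, 0.001, 0.342]
wrist_force: [-16.2, -6.0, 44.8]
finger_gap: 40.0
finger_force: 30.0
clock: 11.95
eef_pos: [525.0, 209.5, 24.9]
eef_rot: [3.142, -0.0, 0.342]
wrist_force: [-0.1, 0.9, -0.1]
finger_gap: 62.8
finger_force: 0.0
clock: 12.37
eef_pos: [524.3, 209.3, 130.2]
eef_rot: [-3.142, 0.002, 0.342]
wrist_force: [0.5, 0.4, -0.6]
finger_gap: 93.4
finger_force: 0.0
12.3667 [524.27929361 209.2922837  130.16569508] [-3.14151987e+00  2.24636733e-03  3.41895740e-01] 93.44494500150097
side tcp px 256 259
top tcp px 153 217
```

View pics/b2.png

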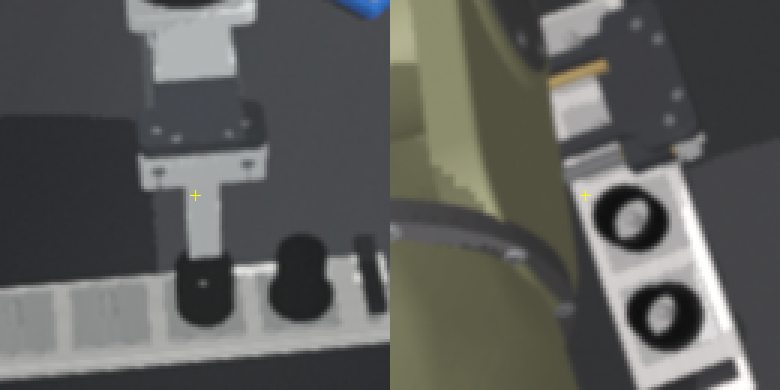

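The wide sleeve stands flat on its pad at crop (205,300), inside the pad limits of 165–240. Now the tall one.

```bash
python3 -m inch '[{"gripper":1,"dx":0.005,"dy":-0.03,"dz":0,"wx":0,"wy":0,"wz":-3},{"gripper":1,"dx":0.01,"dy":-0.06,"dz":0,"wx":0,"wy":0,"wz":-6},{"gripper":1,"dx":0.015,"dy":-0.09,"dz":0,"wx":0,"wy":0,"wz":-10},{"gripper":1,"dx":0.02,"dy":-0.12,"dz":0,"wx":0,"wy":0,"wz":-13},{"gripper":1,"dx":0.025,"dy":-0.15,"dz":0,"wx":0,"wy":0,"wz":-16}]' >/dev/null
python3 -m inch '[{"gripper":1,"dx":0.005,"dy":-0.03,"dz":0,"wx":0,"wy":0,"wz":-3},{"gripper":1,"dx":0.01,"dy":-0.06,"dz":0,"wx":0,"wy":0,"wz":-6},{"gripper":1,"dx":0.015,"dy":-0.09,"dz":0,"wx":0,"wy":0,"wz":-10},{"gripper":1,"dx":0.02,"dy":-0.12,"dz":0,"wx":0,"wy":0,"wz":-13},{"gripper":1,"dx":0.025,"dy":-0.15,"dz":0,"wx":0,"wy":0,"wz":-16}]' >/dev/null
python3 -m inch '[{"gripper":1,"dx":0.005,"dy":-0.035,"dz":0,"wx":0,"wy":0,"wz":-4},{"gripper":1,"dx":0.01,"dy":-0.07,"dz":0,"wx":0,"wy":0,"wz":-8},{"gripper":1,"dx":0.014,"dy":-0.105,"dz":0,"wx":0,"wy":0,"wz":-12},{"gripper":1,"dx":0.017,"dy":-0.131,"dz":0,"wx":0,"wy":0,"wz":-15},{"gripper":1,"dx":0.017,"dy":-0.131,"dz":0,"wx":0,"wy":0,"wz":-15}]'
python3 -m inch '[{"gripper":1,"dx":0,"dy":0,"dz":-0.02,"wx":0,"wy":0,"wz":0},{"gripper":1,"dx":0,"dy":0,"dz":-0.04,"wx":0,"wy":0,"wz":0},{"gripper":1,"dx":0,"dy":0,"dz":-0.06,"wx":0,"wy":0,"wz":0},{"gripper":1,"dx":0,"dy":0,"dz":-0.08,"wx":0,"wy":0,"wz":0},{"gripper":0.8,"dx":0,"dy":0,"dz":-0.09,"wx":0,"wy":0,"wz":0}]'
python3 -m inch '[{"gripper":0.6,"dx":0,"dy":0,"dz":0,"wx":0,"wy":0,"wz":0},{"gripper":0.5,"dx":0,"dy":0,"dz":0,"wx":0,"wy":0,"wz":0},{"gripper":0.4,"dx":0,"dy":0,"dz":0,"wx":0,"wy":0,"wz":0},{"gripper":0,"dx":0,"dy":0,"dz":0,"wx":0,"wy":0,"wz":0},{"gripper":0,"dx":0,"dy":0,"dz":0,"wx":0,"wy":0,"wz":0}]'
python3 -m inch '[{"gripper":0,"dx":0,"dy":0,"dz":0,"wx":0,"wy":0,"wz":0},{"gripper":0,"dx":0,"dy":0,"dz":0,"wx":0,"wy":0,"wz":0},{"gripper":0,"dx":0,"dy":0,"dz":0,"wx":0,"wy":0,"wz":0},{"gripper":0,"dx":0,"dy":0,"dz":0,"wx":0,"wy":0,"wz":0},{"gripper":0,"dx":0,"dy":0,"dz":0,"wx":0,"wy":0,"wz":0}]'
```

```text
clock: 13.72
eef_pos: [591.6, -225.9, 129.0]
eef_rot: [3.141, 0.0, -0.486]
wrist_force: [-0.5, 0.8, -0.9]
finger_gap: 94.0
finger_force: 0.0
clock: 14.13
eef_pos: [590.9, -220.6, 37.0]
eef_rot: [3.141, 0.003, -0.478]
wrist_force: [-0.3, 0.3, -0.7]
finger_gap: 90.0
finger_force: 0.0
clock: 14.55
eef_pos: [592.5, -221.6, 41.0]
eef_rot: [-3.141, -0.002, -0.478]
wrist_force: [-0.1, -0.8, -0.3]
finger_gap: 57.2
finger_force: 0.0
clock: 14.97
eef_pos: [592.1, -221.5, 40.1]
eef_rot: [-3.142, -0.0, -0.478]
wrist_force: [0.5, 0.4, 0.8]
finger_gap: 34.4
finger_force: 30.0
```

```bash
python3 -m inch '[{"gripper":0,"dx":0,"dy":0,"dz":0.01,"wx":0,"wy":0,"wz":0},{"gripper":0,"dx":0,"dy":0,"dz":0.03,"wx":0,"wy":0,"wz":0},{"gripper":0,"dx":0,"dy":0,"dz":0.055,"wx":0,"wy":0,"wz":0},{"gripper":0,"dx":0,"dy":0,"dz":0.07,"wx":0,"wy":0,"wz":0},{"gripper":0,"dx":0,"dy":0,"dz":0.08,"wx":0,"wy":0,"wz":0}]' >/dev/null
python3 -m inch '[{"gripper":0,"dx":0,"dy":0.02,"dz":0,"wx":0,"wy":0,"wz":3},{"gripper":0,"dx":-0.001,"dy":0.05,"dz":0,"wx":0,"wy":0,"wz":6},{"gripper":0,"dx":-0.002,"dy":0.085,"dz":0,"wx":0,"wy":0,"wz":9},{"gripper":0,"dx":-0.002,"dy":0.12,"dz":0,"wx":0,"wy":0,"wz":12},{"gripper":0,"dx":-0.003,"dy":0.155,"dz":0,"wx":0,"wy":0,"wz":16}]' >/dev/null
python3 -m inch '[{"gripper":0,"dx":0,"dy":0.035,"dz":0,"wx":0,"wy":0,"wz":3},{"gripper":0,"dx":-0.001,"dy":0.07,"dz":0,"wx":0,"wy":0,"wz":6},{"gripper":0,"dx":-0.001,"dy":0.105,"dz":0,"wx":0,"wy":0,"wz":9},{"gripper":0,"dx":-0.002,"dy":0.14,"dz":0,"wx":0,"wy":0,"wz":12},{"gripper":0,"dx":-0.002,"dy":0.17,"dz":0,"wx":0,"wy":0,"wz":16}]' >/dev/null
python3 -m inch '[{"gripper":0,"dx":-0.001,"dy":0.035,"dz":0,"wx":0,"wy":0,"wz":4},{"gripper":0,"dx":-0.001,"dy":0.07,"dz":0,"wx":0,"wy":0,"wz":8},{"gripper":0,"dx":-0.002,"dy":0.1,"dz":0,"wx":0,"wy":0,"wz":12},{"gripper":0,"dx":-0.002,"dy":0.12,"dz":0,"wx":0,"wy":0,"wz":15},{"gripper":0,"dx":-0.002,"dy":0.127,"dz":0,"wx":0,"wy":0,"wz":15}]'
python3 -m inch '[{"gripper":0,"dx":0,"dy":0,"dz":-0.01,"wx":0,"wy":0,"wz":0},{"gripper":0,"dx":0,"dy":0,"dz":-0.02,"wx":0,"wy":0,"wz":0},{"gripper":0,"dx":0,"dy":0,"dz":-0.03,"wx":0,"wy":0,"wz":0},{"gripper":0,"dx":0,"dy":0,"dz":-0.03,"wx":0,"wy":0,"wz":0},{"gripper":0,"dx":0,"dy":0,"dz":-0.03,"wx":0,"wy":0,"wz":0}]'
python3 look.py c1
```

```text
clock: 16.63
eef_pos: [584.2, 233.4, 119.7]
eef_rot: [-3.141, 0.001, 0.347]
wrist_force: [-0.7, -1.1, -1.1]
finger_gap: 34.4
finger_force: 30.0
clock: 17.05
eef_pos: [584.8, 229.3, 88.9]
eef_rot: [3.142, 0.002, 0.34]
wrist_force: [-0.1, 0.3, -1.1]
finger_gap: 34.1
finger_force: 30.0
17.05 [584.77708755 229.34742346  88.93404828] [3.14159154e+00 1.88914332e-03 3.40153850e-01] 34.13855371141129
side tcp px 224 275
top tcp px 150 188
```

View pics/c1.png

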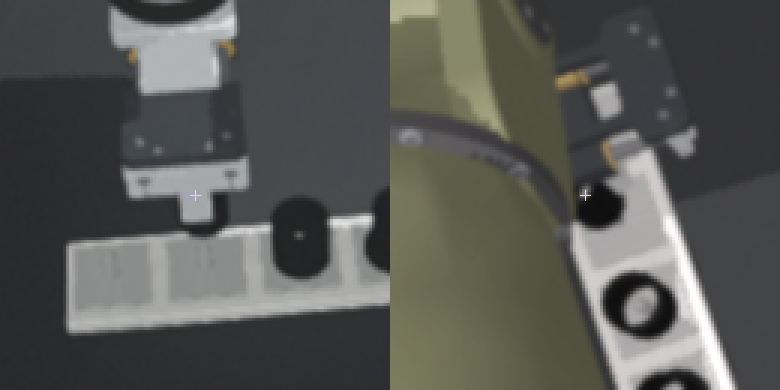

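Run:
```python
from h import *
n="side";im=cv2.imread("pics/c1.png")[:,:390]
print(ray(n,np.float64([224,275])+(np.float64([205,221])-194.5)/3,65), "target 585,230.5")
# pad 2 centre from this view
print(ray(n,np.float64([224,275])+(np.float64([[207,267],[113,274]])-194.5)/3,16))
g=im.astype(int).sum(2)
for y in(222,226,230):print(y,[(x,int(g[y,x])) for x in range(172,240,4)])
```

```text
[[580.73130047 229.82666749]] target 585,230.5
[[582.81193337 230.81226428]
 [643.26837669 251.32388533]]
222 [(172, 148), (176, 145), (180, 174), (184, 243), (188, 266), (192, 263), (196, 252), (200, 232), (204, 210), (208, 194), (212, 156), (216, 102), (220, 99), (224, 105), (228, 203), (232, 232), (236, 240)]
226 [(172, 143), (176, 144), (180, 125), (184, 125), (188, 129), (192, 128), (196, 122), (200, 117), (204, 113), (208, 114), (212, 106), (216, 99), (220, 115), (224, 179), (228, 324), (232, 360), (236, 392)]
230 [(172, 160), (176, 169), (180, 165), (184, 150), (188, 128), (192, 98), (196, 99), (200, 101), (204, 104), (208, 102), (212, 98), (216, 137), (220, 230), (224, 380), (228, 523), (232, 550), (236, 581)]
```

The tall sleeve sits about 3–4 mm towards the handle in the grip (crop centre x of about 205 against the finger's 197). I'll shift 3 mm along the row and place it.

```bash
python3 -m inch '[{"gripper":0,"dx":0.003,"dy":0.001,"dz":-0.01,"wx":0,"wy":0,"wz":0},{"gripper":0,"dx":0.003,"dy":0.001,"dz":-0.022,"wx":0,"wy":0,"wz":0},{"gripper":0,"dx":0.003,"dy":0.001,"dz":-0.034,"wx":0,"wy":0,"wz":0},{"gripper":0,"dx":0.003,"dy":0.001,"dz":-0.044,"wx":0,"wy":0,"wz":0},{"gripper":0,"dx":0.003,"dy":0.001,"dz":-0.047,"wx":0,"wy":0,"wz":0}]'
python3 -m inch '[{"gripper":0,"dx":0,"dy":0,"dz":-0.001,"wx":0,"wy":0,"wz":0},{"gripper":0,"dx":0,"dy":0,"dz":-0.0015,"wx":0,"wy":0,"wz":0},{"gripper":0.5,"dx":0,"dy":0,"dz":-0.0015,"wx":0,"wy":0,"wz":0},{"gripper":0.8,"dx":0,"dy":0,"dz":-0.0015,"wx":0,"wy":0,"wz":0},{"gripper":1,"dx":0,"dy":0,"dz":-0.0015,"wx":0,"wy":0,"wz":0}]'
python3 -m inch '[{"gripper":1,"dx":0,"dy":0,"dz":0,"wx":0,"wy":0,"wz":0},{"gripper":1,"dx":0,"dy":0,"dz":0.015,"wx":0,"wy":0,"wz":0},{"gripper":1,"dx":0,"dy":0,"dz":0.04,"wx":0,"wy":0,"wz":0},{"gripper":1,"dx":0,"dy":0,"dz":0.07,"wx":0,"wy":0,"wz":0},{"gripper":1,"dx":0,"dy":0,"dz":0.09,"wx":0,"wy":0,"wz":0}]'
python3 look.py c2
```

```text
clock: 17.57
eef_pos: [586.9, 231.2, 40.1]
eef_rot: [-3.142, 0.004, 0.342]
wrist_force: [-1.0, 0.1, 5.3]
finger_gap: 34.2
finger_force: 30.0
clock: 17.98
eef_pos: [588.3, 231.7, 42.1]
eef_rot: [3.142, -0.001, 0.342]
wrist_force: [0.0, 0.1, 0.7]
finger_gap: 51.0
finger_force: 0.0
clock: 18.4
eef_pos: [588.5, 231.7, 134.3]
eef_rot: [3.142, -0.002, 0.342]
wrist_force: [0.2, 0.6, -0.1]
finger_gap: 84.5
finger_force: 0.0
18.4 [588.48726948 231.71018174 134.27819447] [ 3.14152079e+00 -2.34437265e-03  3.41972838e-01] 84.49706093066109
side tcp px 220 260
top tcp px 140 179
```

View pics/c2.png

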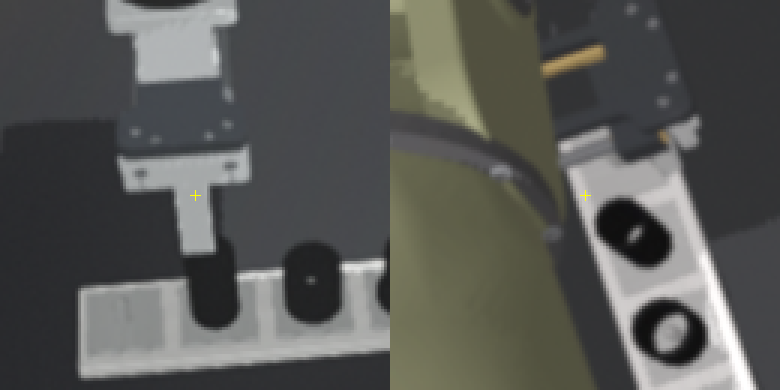

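The tall sleeve stands on its pad (base at crop (215,310), pad 181–260). The last one is the short sleeve.

```bash
python3 -m inch '[{"gripper":1,"dx":0.004,"dy":-0.03,"dz":0,"wx":0,"wy":0,"wz":-3},{"gripper":1,"dx":0.008,"dy":-0.065,"dz":0,"wx":0,"wy":0,"wz":-6},{"gripper":1,"dx":0.012,"dy":-0.1,"dz":0,"wx":0,"wy":0,"wz":-10},{"gripper":1,"dx":0.016,"dy":-0.135,"dz":0,"wx":0,"wy":0,"wz":-13},{"gripper":1,"dx":0.02,"dy":-0.17,"dz":0,"wx":0,"wy":0,"wz":-16}]' >/dev/null
python3 -m inch '[{"gripper":1,"dx":0.004,"dy":-0.035,"dz":0,"wx":0,"wy":0,"wz":-3},{"gripper":1,"dx":0.008,"dy":-0.07,"dz":0,"wx":0,"wy":0,"wz":-6},{"gripper":1,"dx":0.012,"dy":-0.105,"dz":0,"wx":0,"wy":0,"wz":-10},{"gripper":1,"dx":0.016,"dy":-0.14,"dz":0,"wx":0,"wy":0,"wz":-13},{"gripper":1,"dx":0.02,"dy":-0.17,"dz":0,"wx":0,"wy":0,"wz":-16}]' >/dev/null
python3 -m inch '[{"gripper":1,"dx":0.005,"dy":-0.035,"dz":0,"wx":0,"wy":0,"wz":-4},{"gripper":1,"dx":0.01,"dy":-0.07,"dz":0,"wx":0,"wy":0,"wz":-8},{"gripper":1,"dx":0.014,"dy":-0.105,"dz":0,"wx":0,"wy":0,"wz":-12},{"gripper":1,"dx":0.0185,"dy":-0.13,"dz":0,"wx":0,"wy":0,"wz":-15},{"gripper":1,"dx":0.0185,"dy":-0.1425,"dz":0,"wx":0,"wy":0,"wz":-15}]'
python3 -m inch '[{"gripper":1,"dx":0,"dy":0,"dz":0,"wx":0,"wy":0,"wz":0},{"gripper":1,"dx":0,"dy":0,"dz":-0.02,"wx":0,"wy":0,"wz":0},{"gripper":1,"dx":0,"dy":0,"dz":-0.04,"wx":0,"wy":0,"wz":0},{"gripper":1,"dx":0,"dy":0,"dz":-0.06,"wx":0,"wy":0,"wz":0},{"gripper":1,"dx":0,"dy":0,"dz":-0.075,"wx":0,"wy":0,"wz":0}]'
python3 -m inch '[{"gripper":1,"dx":0,"dy":0,"dz":-0.012,"wx":0,"wy":0,"wz":0},{"gripper":1,"dx":0,"dy":0,"dz":-0.022,"wx":0,"wy":0,"wz":0},{"gripper":1,"dx":0,"dy":0,"dz":-0.029,"wx":0,"wy":0,"wz":0},{"gripper":0.8,"dx":0,"dy":0,"dz":-0.034,"wx":0,"wy":0,"wz":0},{"gripper":0.6,"dx":0,"dy":0,"dz":-0.034,"wx":0,"wy":0,"wz":0}]'
python3 -m inch '[{"gripper":0.5,"dx":0,"dy":0,"dz":0,"wx":0,"wy":0,"wz":0},{"gripper":0.4,"dx":0,"dy":0,"dz":0,"wx":0,"wy":0,"wz":0},{"gripper":0.3,"dx":0,"dy":0,"dz":0,"wx":0,"wy":0,"wz":0},{"gripper":0,"dx":0,"dy":0,"dz":0,"wx":0,"wy":0,"wz":0},{"gripper":0,"dx":0,"dy":0,"dz":0,"wx":0,"wy":0,"wz":0}]'
python3 -m inch '[{"gripper":0,"dx":0,"dy":0,"dz":0,"wx":0,"wy":0,"wz":0},{"gripper":0,"dx":0,"dy":0,"dz":0,"wx":0,"wy":0,"wz":0},{"gripper":0,"dx":0,"dy":0,"dz":0,"wx":0,"wy":0,"wz":0},{"gripper":0,"dx":0,"dy":0,"dz":0,"wx":0,"wy":0,"wz":0},{"gripper":0,"dx":0,"dy":0,"dz":0,"wx":0,"wy":0,"wz":0}]'
```

```text
clock: 19.75
eef_pos: [646.1, -254.0, 130.2]
eef_rot: [3.141, 0.001, -0.483]
wrist_force: [0.4, 0.8, -0.2]
finger_gap: 93.6
finger_force: 0.0
clock: 20.17
eef_pos: [646.0, -248.6, 54.5]
eef_rot: [-3.141, 0.002, -0.475]
wrist_force: [-0.1, -0.2, -0.0]
finger_gap: 94.1
finger_force: 0.0
clock: 20.58
eef_pos: [646.3, -250.6, 21.7]
eef_rot: [-3.142, 0.001, -0.478]
wrist_force: [-0.4, 0.2, 0.3]
finger_gap: 83.6
finger_force: 0.0
clock: 21.0
eef_pos: [646.6, -251.1, 22.8]
eef_rot: [-3.142, -0.001, -0.478]
wrist_force: [0.8, 0.8, -0.4]
finger_gap: 51.0
finger_force: 0.0
clock: 21.42
eef_pos: [646.5, -251.0, 22.5]
eef_rot: [3.142, -0.0, -0.478]
wrist_force: [-0.8, -0.9, 0.2]
finger_gap: 34.1
finger_force: 30.0
```

```bash
python3 -m inch '[{"gripper":0,"dx":0,"dy":0,"dz":0.01,"wx":0,"wy":0,"wz":0},{"gripper":0,"dx":0,"dy":0,"dz":0.03,"wx":0,"wy":0,"wz":0},{"gripper":0,"dx":0,"dy":0,"dz":0.055,"wx":0,"wy":0,"wz":0},{"gripper":0,"dx":0,"dy":0,"dz":0.07,"wx":0,"wy":0,"wz":0},{"gripper":0,"dx":0,"dy":0,"dz":0.085,"wx":0,"wy":0,"wz":0}]' >/dev/null
python3 -m inch '[{"gripper":0,"dx":0,"dy":0.02,"dz":0,"wx":0,"wy":0,"wz":3},{"gripper":0,"dx":0,"dy":0.05,"dz":0,"wx":0,"wy":0,"wz":6},{"gripper":0,"dx":0,"dy":0.085,"dz":0,"wx":0,"wy":0,"wz":9},{"gripper":0,"dx":0,"dy":0.12,"dz":0,"wx":0,"wy":0,"wz":12},{"gripper":0,"dx":0,"dy":0.155,"dz":0,"wx":0,"wy":0,"wz":16}]' >/dev/null
python3 -m inch '[{"gripper":0,"dx":0,"dy":0.037,"dz":0,"wx":0,"wy":0,"wz":3},{"gripper":0,"dx":0,"dy":0.074,"dz":0,"wx":0,"wy":0,"wz":6},{"gripper":0,"dx":0,"dy":0.111,"dz":0,"wx":0,"wy":0,"wz":9},{"gripper":0,"dx":0,"dy":0.148,"dz":0,"wx":0,"wy":0,"wz":12},{"gripper":0,"dx":0,"dy":0.185,"dz":0,"wx":0,"wy":0,"wz":16}]' >/dev/null
python3 -m inch '[{"gripper":0,"dx":0,"dy":0.037,"dz":0,"wx":0,"wy":0,"wz":4},{"gripper":0,"dx":-0.001,"dy":0.074,"dz":0,"wx":0,"wy":0,"wz":8},{"gripper":0,"dx":-0.001,"dy":0.11,"dz":0,"wx":0,"wy":0,"wz":12},{"gripper":0,"dx":-0.001,"dy":0.14,"dz":0,"wx":0,"wy":0,"wz":15},{"gripper":0,"dx":-0.0015,"dy":0.1635,"dz":0,"wx":0,"wy":0,"wz":15}]'
python3 -m inch '[{"gripper":0,"dx":0,"dy":0,"dz":-0.01,"wx":0,"wy":0,"wz":0},{"gripper":0,"dx":0,"dy":0,"dz":-0.025,"wx":0,"wy":0,"wz":0},{"gripper":0,"dx":0,"dy":0,"dz":-0.035,"wx":0,"wy":0,"wz":0},{"gripper":0,"dx":0,"dy":0,"dz":-0.037,"wx":0,"wy":0,"wz":0},{"gripper":0,"dx":0,"dy":0,"dz":-0.037,"wx":0,"wy":0,"wz":0}]'
python3 look.py d1
```

```text
clock: 23.08
eef_pos: [644.5, 255.3, 108.1]
eef_rot: [-3.141, -0.0, 0.347]
wrist_force: [0.1, -0.1, -1.3]
finger_gap: 33.8
finger_force: 30.0
clock: 23.5
eef_pos: [644.8, 251.8, 69.9]
eef_rot: [3.142, 0.001, 0.341]
wrist_force: [-0.4, 0.5, -0.5]
finger_gap: 34.0
finger_force: 30.0
23.5 [644.78143624 251.81374243  69.86507007] [3.14159231e+00 1.46552344e-03 3.41147748e-01] 33.976932538231644
side tcp px 192 284
top tcp px 142 160
```

View pics/d1.png

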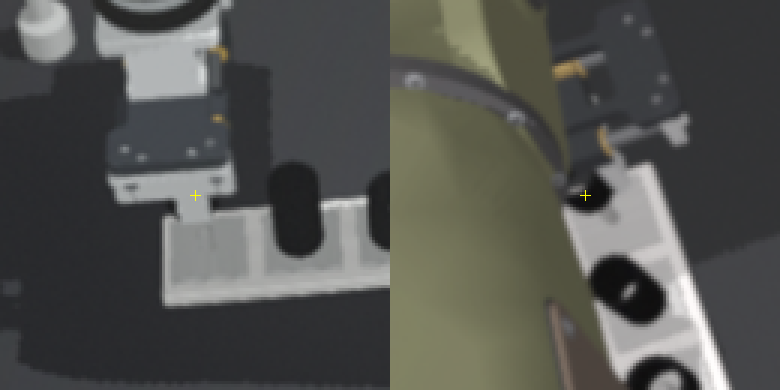

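The short sleeve is held centrally over the end pad (side crop 168–248). I'll lower, release and retreat.

```bash
python3 -m inch '[{"gripper":0,"dx":0,"dy":0,"dz":-0.01,"wx":0,"wy":0,"wz":0},{"gripper":0,"dx":0,"dy":0,"dz":-0.022,"wx":0,"wy":0,"wz":0},{"gripper":0,"dx":0,"dy":0,"dz":-0.034,"wx":0,"wy":0,"wz":0},{"gripper":0,"dx":0,"dy":0,"dz":-0.042,"wx":0,"wy":0,"wz":0},{"gripper":0,"dx":0,"dy":0,"dz":-0.045,"wx":0,"wy":0,"wz":0}]'
python3 -m inch '[{"gripper":0,"dx":0,"dy":0,"dz":-0.001,"wx":0,"wy":0,"wz":0},{"gripper":0,"dx":0,"dy":0,"dz":-0.0015,"wx":0,"wy":0,"wz":0},{"gripper":0.5,"dx":0,"dy":0,"dz":-0.0015,"wx":0,"wy":0,"wz":0},{"gripper":0.8,"dx":0,"dy":0,"dz":-0.0015,"wx":0,"wy":0,"wz":0},{"gripper":1,"dx":0,"dy":0,"dz":-0.0015,"wx":0,"wy":0,"wz":0}]'
python3 -m inch '[{"gripper":1,"dx":0,"dy":0,"dz":0,"wx":0,"wy":0,"wz":0},{"gripper":1,"dx":0,"dy":0,"dz":0.015,"wx":0,"wy":0,"wz":0},{"gripper":1,"dx":0,"dy":0,"dz":0.04,"wx":0,"wy":0,"wz":0},{"gripper":1,"dx":0,"dy":0,"dz":0.08,"wx":0,"wy":0,"wz":0},{"gripper":1,"dx":0,"dy":0,"dz":0.12,"wx":0,"wy":0,"wz":0}]'
python3 -m inch '[{"gripper":1,"dx":0,"dy":-0.03,"dz":0.01,"wx":0,"wy":0,"wz":0},{"gripper":1,"dx":0,"dy":-0.065,"dz":0.02,"wx":0,"wy":0,"wz":0},{"gripper":1,"dx":0,"dy":-0.1,"dz":0.03,"wx":0,"wy":0,"wz":0},{"gripper":1,"dx":0,"dy":-0.135,"dz":0.03,"wx":0,"wy":0,"wz":0},{"gripper":1,"dx":0,"dy":-0.17,"dz":0.03,"wx":0,"wy":0,"wz":0}]' >/dev/null
python3 -m inch '[{"gripper":1,"dx":0,"dy":-0.03,"dz":0,"wx":0,"wy":0,"wz":0},{"gripper":1,"dx":0,"dy":-0.065,"dz":0,"wx":0,"wy":0,"wz":0},{"gripper":1,"dx":0,"dy":-0.1,"dz":0,"wx":0,"wy":0,"wz":0},{"gripper":1,"dx":0,"dy":-0.135,"dz":0,"wx":0,"wy":0,"wz":0},{"gripper":1,"dx":0,"dy":-0.15,"dz":0,"wx":0,"wy":0,"wz":0}]' >/dev/null
python3 -m inch '[{"gripper":1,"dx":0,"dy":0,"dz":0,"wx":0,"wy":0,"wz":0},{"gripper":1,"dx":0,"dy":0,"dz":0,"wx":0,"wy":0,"wz":0},{"gripper":1,"dx":0,"dy":0,"dz":0,"wx":0,"wy":0,"wz":0},{"gripper":1,"dx":0,"dy":0,"dz":0,"wx":0,"wy":0,"wz":0},{"gripper":1,"dx":0,"dy":0,"dz":0,"wx":0,"wy":0,"wz":0}]'
python3 - <<'E'
from h import *
a=manip.camera("top")[140:300,120:220];b=manip.camera("side")[240:325,170:330]
A=cv2.resize(a,None,fx=3.5,fy=3.5,interpolation=3);B=cv2.resize(b,None,fx=2.7,fy=2.7,interpolation=3)
o=np.zeros((A.shape[0],A.shape[1]+B.shape[1],3),np.uint8);o[:,:A.shape[1]]=A;o[:B.shape[0],A.shape[1]:]=B
cv2.imwrite("pics/end.png",o);print(o.shape)
E
```

```text
clock: 24.02
eef_pos: [644.1, 252.2, 22.9]
eef_rot: [-3.142, 0.003, 0.342]
wrist_force: [-0.1, -0.1, -0.7]
finger_gap: 33.6
finger_force: 30.0
clock: 24.43
eef_pos: [645.3, 252.6, 24.7]
eef_rot: [3.142, -0.001, 0.342]
wrist_force: [-0.0, -0.2, -0.5]
finger_gap: 50.3
finger_force: 0.0
clock: 24.85
eef_pos: [644.5, 252.4, 146.0]
eef_rot: [-3.142, 0.001, 0.342]
wrist_force: [0.0, -0.2, 0.4]
finger_gap: 83.6
finger_force: 0.0
clock: 26.1
eef_pos: [645.1, -66.1, 174.1]
eef_rot: [-3.142, -0.0, 0.344]
wrist_force: [-0.7, 0.0, -0.4]
finger_gap: 93.8
finger_force: 0.0
(560, 782, 3)
```

View pics/end.png

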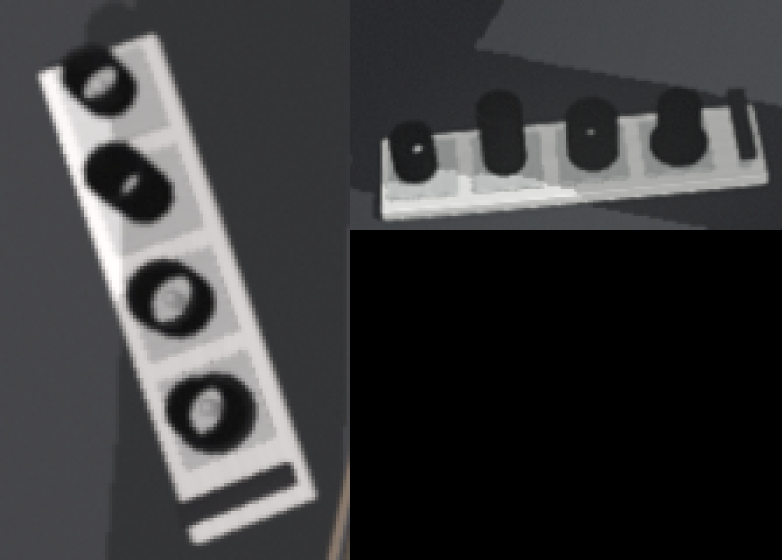

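Run:
```python
from h import *
f=np.float64
# side: bottom centre of silhouettes' base ellipses (wid 34mm), tops
Q=f([[645.5,252.5],[585,230.5],[525,209.5],[464.3,188.4]])
side=f([[415,168],[504,160],[592,150],[679,147]])-[350,0]
s=ray("side",side/2.7+[170,240]-.5,16)
top=f([[98.5,80],[121,177],[169,297],[207,411]])
t=np.array([ray("top",p/3.5+[120,140]-.5,z)[0] for p,z in zip(top,(40,55,50,50))])
u=f([.942,.336]);v=f([-.336,.942])
for n,e in(("side",s-Q),("top",t-Q)):print(n,np.c_[e@u,e@v].round(1).tolist())
```

```text
side [[4.2, -0.5], [1.3, -0.4], [-1.9, -2.7], [-3.4, 1.7]]
top [[4.1, -2.5], [5.5, 0.1], [-1.9, -3.3], [-3.2, -3.9]]
```

All four stand upright within about 6 mm of their posts, and the gripper is clear. I'll hand in.

```bash
python3 -c "
from cell import manip
print(manip.sign_off())"
```

```text
the job is handed in; nothing more can be done
None
```

I moved all four sleeves onto the outgoing rack in mirrored order and handed the job in at about 26 s; the last pictures show each upright, over its post and within about 6 mm of it, but the hand-in returned no verdict.

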